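# Load a leg tube into the leaning welding jig

## Robot

A 6-joint arm with a two-finger parallel gripper is mounted at the origin on the work surface. World frame = base frame: x ahead of the robot, y to its left, z up, the work surface at z = 0. Lengths are in mm, angles in rad, forces in N, time in s.
With the tool pointing down it reaches from about 300 to 875 mm from the base axis. Payload 4.2 kg.
Tool frame: the origin (TCP) lies midway between the tips of the shut fingers; the grasp point (between the pads) lies 19 mm behind it; z points along the fingers, y is the line along which they close (so a half turn about z gives the same grasp; the last joint's range is limited). The gripper opens to 85 mm and grips with 20 to 120 N. Pads are 22 mm wide; open, the fingers measure 114 mm over their backs; the gripper's body (76 mm by 85 mm) begins 54 mm behind the grasp point. The pads swing forward as they close: fully open they stand 13 mm farther back than shut.
Start: joints at [1.197, 0.32, 1.565, -0, 1.257, -0.02], TCP at [199.22, 539.4, 231.338] pointing down, gripper open.
Joint ranges: [-3.11, 3.11], [-0.84, 2.01], [0.21, 2.61], [-1.34, 4.49], [0.05, 2.63], [-2.56, 2.56]. Speed limits (rad/s): [2.57, 2.57, 3.14, 3.14, 3.14, 3.14].

## Interface

Orientations are given as a unit quaternion [x, y, z, w].
In Python, from station import robot, eyes, workorder, masks_of gives the robot as it stands. The module is installed in compiled form; this text tells all that it offers.
- The arm moves only by the tool servo_tool, never from a script. Its argument "steps" is a list of rows, each a list of 3 entries, a list of its own where there are three numbers: the shift along the tool's x, y, z in cm, then the turn, a rotation vector about the tool's x, y, z in rad, then the opening, from 0 (shut) to 1 (fully open). In form: [[[x, y, z], [wx, wy, wz], grip], ...]. A call has 1 to 20 rows; each row shifts and turns the commanded pose from where the row before left it, along the tool's axes as they then stand; what a row does not reach is not made up. A row lasts 1/12 s, in which the tool goes at most 41.7 mm and 7.16 degrees, less where a joint would pass 70% of its speed; a pose out of reach is approached as far as the arm can. A call is refused whole if a number of a shift passes 4.17 or a number of a turn 0.125, either way. A call with a gripper value outside its range is refused whole. The fingers move at their own pace and stop on an object; "force" is the grip in N (left out, the last holds). Time passes only in rows, so rows that do not move let the fingers close. It gives the time, the measured TCP pose, the force, the opening and the grip force at its end, in the units of the state.
- robot.get_obs(): the state, without advancing time (a new reading comes with each control period).
- eyes.capture(name): name is "scene" or "top"; returns a dict with "frame" (384x512x3 uint8, red, green, blue), "depth" (384x512 float32, mm along the optical axis (not along the pixel's ray), 0 where there is no reading), "vertical_fov" (degrees; the focal length in pixels is half the picture's height over the tangent of half this angle, whatever the lens; pixels are square), "cx", "cy" (the principal point, pixels), "dist_coeffs" ([k1, k2, p1, p2, k3] as OpenCV has them; the pictures are not rectified), "pose" (4x4, takes a point from camera to world coordinates). Camera axes: x right, y up, looking along -z (the intrinsics and any distortion apply to the point x, -y, -z); pixel columns grow to the right and rows downward; lengths in mm; the calibration is good to about 2 mm. A picture is of the moment at which its call begins.
- workorder.hand_in(): hands the job in; it is judged then, once.
Trained networks look in a picture, given as the dict that the camera call returned (one of the last four; its "shot" number tells which), for a name from the list of things; names that differ only in an ending like _2 or _b are one class to them, and where a whole thing is asked for, a point or a joint stands for the part that bears it (a point fixed in the world has none). Each returns a list of dicts, best first, with "conf" (0 to 1); they miss things now and then, are a little off and sometimes report something else, mostly with a low value. They report only what shows in the picture. A call takes as long as a camera call.
- masks_of(picture, query): "region" (384x512 bool, what is visible of it) and "point" ([column, row] in pixels, amid what is visible of it).
The state is a dict: "time": time; "qpos": joint angles; "joint_velocities": joint speeds; "joint_torque": joint torques, N m; "tool_pos": TCP position; "eef_rot": TCP orientation; "wrist_force": force on the tool from outside, world axes, zero at the start; "torque": the same for the moment, N m; "finger_gap": finger opening in mm; "gripper_force": force on a finger pad.
Only numpy, scipy, OpenCV 4.12 (cv2) and the standard library are available. Lean on these libraries where they do the work, as an engineer would, in place of code of your own. Each camera call takes 0.05 s, during which the arm holds its last target. There are 200 camera calls.

## Task

Load the welding jig: swing the cam lever on the leaning guide tube all the way up, then take the loose steel leg tube off the two V-blocks, lean it to the slope of the jig and feed it endwise down through the guide tube, keeping it straight so that it does not bind and keeping hold of it until its lower end rests flush on the foot plate. Then let go of it, press the lever back down flat along the guide so that the tube is locked, and leave the other things on the bench alone.

Things in the scene. Friction and masses are not known exactly. Their poses are not given: they have to be found in the camera images.
- leg: Leg tube: loose straight steel tube, 20 mm diameter, 360 mm long, alike at both ends, about 0.35 kg. Origin at its middle, on its axis; own y axis along it. It starts level in two V-blocks, axis 50 mm above the bench, its middle within 15 mm of the rest's, y axis roughly world +y (within 0.35 rad).
- rest: V-block rest, fixed: 60 x 260 x 8 mm plate with two steel V-blocks 50 mm wide, 30 mm long, 50 mm high, centred 105 mm either side of its middle (the tube is free over the middle 180 mm). Origin on the bench under its middle, y axis along the tube.
- guide: Leaning head of the welding jig, fixed. Origin: centre of the foot plate's upper face (80 x 80 mm plate), 70 mm above the bench. z: up along the guide tube's axis, 35 degrees above level, towards world -y (within 0.2 rad); x: level, across the guide; y: square to the guide, on its upper side. The leg tube is home when its middle is at z = 180 mm. A channel lies below (y -60 to -40 mm).
- guide_mouth (a point): Centre of the guide tube's open top, at z = 182 mm in the guide's frame. The guide tube (34 mm outside, 23 mm bore) runs on that z axis from z = 50 to 166 mm and flares from there to this bell mouth, 43 mm wide inside, 48 mm outside. Home, the leg tube stands 178 mm out of it. Let go of part-way, the leg tube may slide down by itself.
- lever (a joint): Cam lever of the guide's clamp collar, rad. 0 (stop): fully up, 35 degrees above the guide, tip towards the mouth; 0.61 (stop): flat along the guide, locked. Starts at 0.48 to 0.61; above 0.2 its pad juts into the bore, in the leg tube's way. It turns stiffly (0.35 Nm, a little more when locking) and stays where left; to lock, press about 50 mm from the pivot with 7 to 20 N.
- lever_tip (a point): Point in the cam lever, mid thickness, 80 mm from its pivot (the round end reaches to 94 mm). The lever is a steel bar 18 mm wide (along the guide's x), 10 mm thick, to be pinched by its sides or pressed. Pivot at x = 0, y = 40, z = 68 mm in the guide's frame, axis along x; flat, its faces are at y = 35 and 45 mm, 18 mm clear of the guide tube.
- block: Bystander: small steel set-up block 51 x 76 x 25 mm with holes, lying on the bench. Origin under its centre.
- wash_bottle: Bystander: white plastic bottle, 64 mm in diameter, 190 mm tall. Origin under its centre.
- tape_roll: Bystander: brown roll of tape, 90 mm in diameter, 25 mm high, lying flat. Origin under its centre.
- pipe_offcut: Bystander: short dark steel pipe piece, 48 mm in diameter, 45 mm high, standing. Origin under its centre.

How it is judged (in metres and radians):
On the way, in this order (a step that is already met when the one before it is completed fails the run):
1. the cam lever is swung up (value of joint lever below 0.2 rad), for 0.1 s.
2. the leg tube is held up clear of the V-blocks (height (world z) of leg above 0.11 m and contact force between the fingers and leg above 1 N), for 0.1 s.
3. the held leg tube, leaning with the guide, has its end 20 mm or more inside the guide's mouth (z of leg in the frame of guide below 0.342 m and x of leg in the frame of guide between -0.012 and 0.012 m and y of leg in the frame of guide between -0.012 and 0.012 m and angle between the y axis of leg and the z axis of guide, either way round below 0.08 rad and contact force between the fingers and leg above 1 N), for 0.1 s.
4. the leg tube, still held, stands through the guide with its end on the foot plate (z of leg in the frame of guide below 0.183 m and angle between the y axis of leg and the z axis of guide, either way round below 0.05 rad and contact force between the fingers and leg above 1 N), for 0.1 s.
5. the cam lever is down flat with the leg tube still home (value of joint lever above 0.53 rad and z of leg in the frame of guide below 0.183 m), for 0.2 s.
At the end, for the whole second after the job is handed in: The leg tube stands at rest in the guide tube, within 4 mm and 0.05 rad of its axis and with its end within 3 mm of the foot plate; the cam lever is pressed down to at least 0.53 rad (0.61 is flat) (all of step 5 and x of leg in the frame of guide between -0.004 and 0.004 m and y of leg in the frame of guide between -0.004 and 0.004 m and angle between the y axis of leg and the z axis of guide, either way round below 0.05 rad and linear speed of leg below 0.02 m/s); the robot touches nothing.
It fails at once if the leg tube is let go of part-way in the guide and slides down by itself (z of leg in the frame of guide between 0.19 and 0.33 m and angle between the y axis of leg and the z axis of guide, either way round below 0.08 rad and distance between leg and guide below 0.335 m and contact force between the fingers and leg below 0.3 N and linear speed of leg above 0.1 m/s).
It fails at once if the block, the bottle, the tape roll or the pipe piece is shifted more than 30 mm (distance of any of block, wash_bottle, tape_roll, pipe_offcut from where it was at the start of the episode above 0.03 m).
It also fails if it takes over 61 s, if anything falls off the work surface, if the arm or the gripper's body presses on something with over 40 N, if the wrist force passes 120 N, or if a joint passes its speed limit or range.

## Working session

There is one attempt and no reset: what is moved stays moved. The work goes in short steps, Python scripts to look and compute and a tool call to move; the robot and the scene stay as the last step left them, time stands still between calls to the robot, and variables do not carry over. Pictures are saved under pics/ and viewed, at most 10 in all, crops included, and the job is handed in when it is done.

Besides the shell and the picture viewer there is one more tool, called after "Request:" as name([rows], argument=value, ...), one row to a line, values as JSON. servo_tool: Moves the arm, as the interface text tells. Its arguments: {"type":"object","properties":{"steps":{"type":"array","items":{"type":"array"}},"force":{"type":"number"}},"required":["steps"]}

```bash
mkdir -p pics
cat > h.py <<'E'
import numpy as np, cv2
from scipy.spatial.transform import Rotation as R
from station import robot, eyes, workorder, masks_of
def K(p):
    h,w=p['depth'].shape; f=h/2/np.tan(np.radians(p['vertical_fov'])/2)
    return np.array([[f,0,p['cx']],[0,f,p['cy']],[0,0,1]])
def pts(p,mask):
    v,u=np.nonzero(mask&(p['depth']>0)); d=p['depth'][v,u]
    if len(v)==0: return np.zeros((0,3))
    n=cv2.undistortPoints(np.stack([u,v],1).astype(np.float64)[:,None],K(p),np.array(p['dist_coeffs'],float))[:,0]
    c=np.stack([n[:,0]*d,-n[:,1]*d,-d,np.ones(len(d))])
    return (np.array(p['pose'])@c)[:3].T
def proj(p,X):
    c=np.linalg.inv(np.array(p['pose']))@np.r_[X,1]
    return cv2.projectPoints(np.array([[c[0],-c[1],-c[2]]]),np.zeros(3),np.zeros(3),K(p),np.array(p['dist_coeffs'],float))[0].ravel()
def save(p,n): cv2.imwrite('pics/'+n+'.png',p['frame'][:,:,::-1])
E
python3 - <<'E'
from h import *
np.set_printoptions(precision=1,suppress=True)
print(robot.get_obs())
ims=[]
for n in('scene','top'):
    p=eyes.capture(n); ims.append(p['frame'][:,:,::-1]); print(n,np.array(p['pose']),p['vertical_fov'],p['dist_coeffs'])
    np.savez('pics/'+n+'0',**p)
    for q in('leg','rest','guide','lever','block','wash_bottle','tape_roll','pipe_offcut'):
        for m in masks_of(p,q)[:2]:
            X=pts(p,m['region']); print(q,round(m['conf'],2),m['point'],m['region'].sum(),np.median(X,0),np.percentile(X,2,0),np.percentile(X,98,0))
            if q in('leg','guide','lever'): np.save(f'pics/{n}0_{q}',m['region']) if m['conf']>.5 else 0
    save(p,n+'0')
E
```

```text
{'time': 0.0, 'qpos': array([ 1.2,  0.3,  1.6,  0. ,  1.3, -0. ]), 'joint_velocities': array([-0., -0., -0.,  0., -0., -0.]), 'joint_torque': array([  0. , -41.6, -23.4,   0. ,   0. ,  -0. ]), 'tool_pos': array([199. , 539. , 230.5]), 'eef_rot': array([ 0.2,  1. , -0. , -0. ]), 'wrist_force': array([-0.4,  0.6, -0.1]), 'torque': array([-0.,  0.,  0.]), 'gripper_force': 0.0, 'finger_gap': 85.51545058998676}
scene [[  -0.8   -0.4    0.5 1023.7]
 [   0.6   -0.5    0.6  588.5]
 [  -0.     0.7    0.7  821.8]
 [   0.     0.     0.     1. ]] 57.90817656578246 [0. 0. 0. 0. 0.]
leg 0.74 [255.0, 168.7] 390 [ 437.5 -160.    58.2] [ 423.2 -347.6   45.6] [442.8 -16.5  62.6]
guide 0.79 [272.3, 227.3] 2129 [602.2 115.2 107.7] [534.3  10.6  12.7] [631.6 214.9 192. ]
guide 0.43 [311.5, 331.5] 1473 [722.  384.6 120.8] [691.7 351.1   7.9] [739.4 405.1 192. ]
lever 0.58 [274.7, 212.1] 254 [592.9 105.5 172. ] [579.   66.7 144. ] [604.  151.5 197.2]
block 0.63 [169.6, 180.1] 303 [ 666.  -350.8   23.8] [ 629.6 -392.4    0.6] [ 694.1 -319.    28.7]
wash_bottle 0.63 [314.6, 332.1] 1453 [721.8 384.6 121.2] [6
[... 648 characters left out ...]
99.9 -297.8    0.9] [459.2 -62.7  53.8]
rest 0.23 [326.9, 217.5] 809 [ 429.7 -195.1   57.5] [ 419.3 -367.7   50.2] [439.5 -25.5  63.2]
guide 0.63 [215.1, 158.3] 1951 [584.6 134.1 103.9] [533.   -0.1  10.8] [635.8 213.9 191.3]
lever 0.48 [222.7, 153.1] 239 [589.2 102.8 169.4] [576.6  63.3 139.3] [603.4 147.7 197.1]
block 0.71 [379.5, 143.8] 405 [ 654.4 -360.    24.1] [ 623.8 -398.9   11.1] [ 684.9 -323.1   29.2]
wash_bottle 0.65 [139.3, 122.5] 626 [695.  360.3 122.7] [674.4 341.1  19. ] [727.5 395.4 191.6]
tape_roll 0.76 [187.1, 230.1] 356 [383.3 245.8  22.4] [337.9 202.8  -4.1] [425.6 287.5  29. ]
pipe_offcut 0.57 [125.7, 209.6] 163 [433.5 399.5  31.2] [411.7 375.7   0.5] [452.6 419.4  47.6]
```

Run:
```python
import cv2,numpy as np
a=cv2.imread('pics/scene0.png');b=cv2.imread('pics/top0.png')
cv2.imwrite('pics/c0.png',np.hstack([cv2.resize(a[130:320,180:380],(400,380)),cv2.resize(b[90:280,180:380],(400,380))]))
```

```text
(no output)
```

View pics/c0.png

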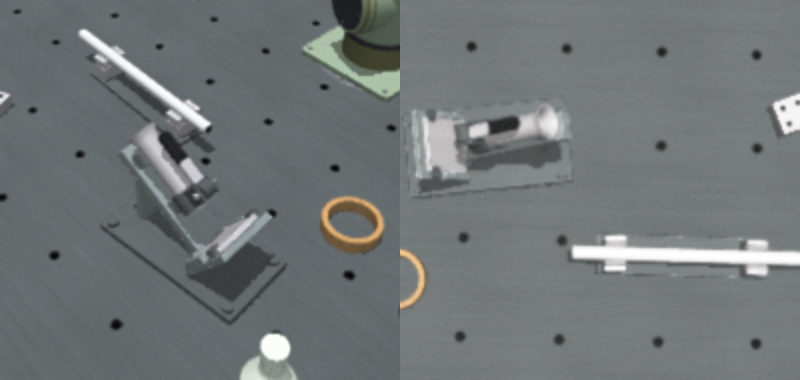

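View pics/scene0.png

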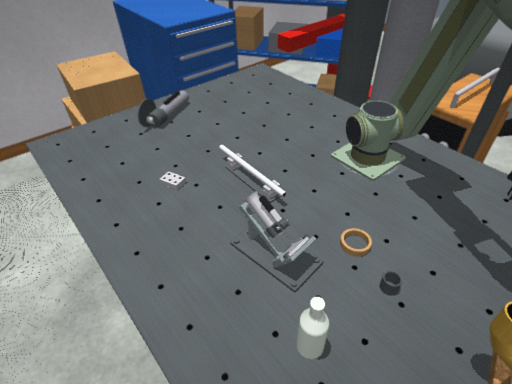

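```bash
cat > fit.py <<'E'
from h import *
from scipy.optimize import least_squares
def frame(q):
    x0,y0,yaw=q; c,s=np.cos(np.radians(35)),np.sin(np.radians(35))
    z=np.array([c*np.sin(yaw),-c*np.cos(yaw),s]); 
    y=np.array([0,0,1.])-s*z; y/=np.linalg.norm(y); x=np.cross(y,z)
    return np.stack([x,y,z],1), np.array([x0,y0,70.])
def loc(q,P):
    M,o=frame(q[:3]); return (P-o)@M
def fit_leg(P):
    a,b,it=None,None,0
    def res(q):
        c=np.array([q[0],q[1],q[2]]); d=np.array([np.sin(q[3]),np.cos(q[3]),q[4]]); d/=np.linalg.norm(d)
        v=P-c; return np.linalg.norm(v-np.outer(v@d,d),axis=1)-10
    r=least_squares(res,[np.median(P[:,0]),-197,50,0,0],loss='soft_l1',f_scale=1.5)
    return r.x,np.median(abs(r.fun))
def fit_guide(P,q0):
    def res(q):
        L=loc(q,P); rr=np.hypot(L[:,0],L[:,1])
        tube=np.where((L[:,2]>45)&(L[:,2]<164),rr-17,50)
        plate=np.where((abs(L[:,0])<42)&(abs(L[:,1])<42),L[:,2],50)
        e=np.where(abs(tube)<abs(plate),tube,plate); return np.clip(e,-8,8)
    from scipy.optimize import minimize
    f=lambda q:np.mean(np.minimum(abs(res(q)),8))
    best=min((minimize(f,np.array(q0)+[dx,dy,dw],method='Nelder-Mead',options=dict(xatol=.01,fatol=1e-4,initial_simplex=np.array(q0)+[dx,dy,dw]+np.array([[0,0,0],[8,0,0],[0,8,0],[0,0,.1]]))) for dx in(-8,8) for dy in(-10,10) for dw in(-.1,.1)),key=lambda r:r.fun)
    L=loc(best.x,P);rr=np.hypot(L[:,0],L[:,1])
    return best.x,best.fun,(abs(res(best.x))<3).sum(),((abs(rr-17)<3)&(L[:,2]>45)&(L[:,2]<164)).sum()
E
python3 - <<'E'
from fit import *
np.set_printoptions(precision=3,suppress=True)
A=[];
for n in('scene','top'):
    p=dict(np.load(f'pics/{n}0.npz')); 
    m=np.load(f'pics/{n}0_guide.npy'); P=pts(p,m)
    P=P[P[:,2]>15]; A.append(P)
    print(n,fit_guide(P,[590,160,0]))
    P=pts(p,np.load(f'pics/{n}0_leg.npy')); P=P[P[:,2]>47]; x,e=fit_leg(P); d=np.array([np.sin(x[3]),np.cos(x[3])])
    t=(P[:,:2]-x[:2])@d; print('leg',x,e,'ends',x[:2]+d*t.min(),x[:2]+d*t.max(),np.ptp(t),'mid',x[:2]+d*(t.min()+t.max())/2)
q=fit_guide(np.vstack(A),[590,160,0])[0];print(q)
for n in('scene','top'):
    p=dict(np.load(f'pics/{n}0.npz')); P=pts(p,cv2.dilate(np.load(f'pics/{n}0_guide.npy').astype(np.uint8),np.ones((9,9)))>0)
    L=loc(q,P); L=L[(abs(L[:,0])<9)&(L[:,1]>26)&(L[:,1]<90)&(L[:,2]>60)]
    u=L[np.argsort(L[:,2])][::8]; print(n,u)
E
```

```text
scene (array([590.362, 172.951,   0.065]), np.float64(6.047713291598655), np.int64(508), np.int64(333))
leg [ 433.896 1058.166   50.338    0.002   -0.   ] 1.0748590914036322 ends [ 431.446 -359.861] [432.044 -13.915] 345.94681227959563 mid [ 431.745 -186.888]
top (array([578.107, 170.742,   0.158]), np.float64(5.4570102042424296), np.int64(612), np.int64(175))
leg [ 451.739 1970.163   53.31     0.01     0.002] 1.1436944222131924 ends [ 427.96  -375.923] [431.573 -19.413] 356.5274181893167 mid [ 429.767 -197.668]
[582.512 171.805   0.13 ]
scene [[  7.178  51.737  60.148]
 [  8.972  53.683  64.008]
 [  8.801  52.513  67.554]
 [ -0.758  54.08   70.278]
 [  8.753  50.631  74.716]
 [ -2.835  49.063  77.223]
 [ -1.182  43.88   80.192]
 [  5.733  47.008  83.789]
 [  8.02   42.804  86.842]
 [ -0.806  45.66   89.763]
 [  8.907  46.335  92.781]
 [  7.869  43.756  96.318]
 [ -4.339  48.184  99.725]
 [  0.13   47.415 103.002]
 [  7.867  44.947 105.797]
 [ -6.911  45.369 109.074]
 [ -0.83   47.091 112.437]
 [  3.188  45.622 115.668]
 [ -7.18   46.135 118.605]
 [ -0.659  48.544 121.935]
 [  5.677 
[... 294 characters left out ...]
88  43.685 159.464]]
top [[ -4.972  48.649  62.374]
 [ -8.619  49.76   66.583]
 [ -1.336  50.739  71.942]
 [  6.652  46.01   76.023]
 [ -2.212  48.864  77.45 ]
 [ -7.981  44.72   80.402]
 [ -8.744  42.419  85.528]
 [ -1.273  45.247  88.826]
 [  6.265  42.208  94.284]
 [  2.39   44.27   99.104]
 [ -0.936  44.164 102.149]
 [ -7.237  45.354 105.899]
 [ -5.533  44.043 112.012]
 [ -6.315  44.653 115.897]
 [ -1.502  44.156 119.537]
 [ -8.055  43.949 125.472]
 [  7.761  41.865 129.147]
 [ -4.108  41.633 134.361]
 [ -4.97   42.609 138.431]
 [ -8.62   44.267 142.677]
 [ -4.196  45.159 147.285]
 [  3.152  44.721 151.196]
 [ -3.12   43.71  156.32 ]
 [  4.318  45.417 158.553]
 [  0.901  48.726 160.689]]
```

```bash
cat > fit2.py <<'E'
from fit import *
from scipy.optimize import minimize
def cap(n,k=3):
    ps=[eyes.capture(n) for _ in range(k)]; D=np.stack([p['depth'] for p in ps]); D=np.where(D>0,D,np.nan)
    p=ps[-1]; sd=np.nanmax(D,0)-np.nanmin(D,0); p['depth']=np.nan_to_num(np.where(sd<25,np.nanmedian(D,0),0)).astype(np.float32); return p
def boxd(P,lo,hi):
    c=(np.array(lo)+hi)/2;h=(np.array(hi)-lo)/2;q=abs(P-c)-h
    return abs(np.linalg.norm(np.maximum(q,0),axis=1)+np.minimum(q.max(1),0))
def res(q,P,lev,leg=False):
    L=loc(q,P); r=np.hypot(L[:,0],L[:,1]); z=L[:,2]
    R0=17+np.clip((z-166)/16,0,1)*7
    tube=np.hypot(r-R0,np.maximum(0,np.maximum(50-z,z-182)))
    inn=np.where(z>160,np.hypot(r-(11.5+np.clip((z-166)/16,0,1)*10),np.maximum(0,z-182)),99)
    th=0.61-lev; c,s=np.cos(th),np.sin(th); y,zz=L[:,1]-40,z-68
    B=np.stack([L[:,0],c*y-s*zz,s*y+c*zz],1)
    d=[tube,inn,boxd(L,[-40,-40,-8],[40,40,0]),boxd(B,[-9,-5,10],[9,5,92])]
    return np.min(d,0)
def sel(P,q):
    L=loc(q,P); return P[(L[:,1]>-32)&(L[:,2]>-12)&(L[:,2]<190)&(abs(L[:,0])<50)&(P[:,2]>30)&~((abs(L[:,0])<40)&(L[:,2]>20)&(L[:,2]<88)&(L[:,1]>-30))|((abs(L[:,0])<42)&(abs(L[:,1])<42)&(abs(L[:,2]+3)<9))[:,None].repeat(1,1)[:,0]]
def fitall(P,q0):
    q0=np.array(q0,float)
    for _ in range(3):
        S=sel(P,q0); f=lambda q:np.mean(np.minimum(res(q[:3],S,q[3]),6))
        r=minimize(f,q0,method='Nelder-Mead',options=dict(maxiter=1500,xatol=.005,fatol=1e-5,initial_simplex=q0+np.array([[0,0,0,0],[8,0,0,0],[0,8,0,0],[0,0,.1,0],[0,0,0,.1]])))
        q0=r.x
    return r.x,r.fun,len(S)
E
python3 - <<'E'
from fit2 import *
np.set_printoptions(precision=3,suppress=True)
A=[]
for n in('scene','top'):
    p=cap(n); np.savez(f'pics/{n}1',**p)
    m=cv2.dilate(np.load(f'pics/{n}0_guide.npy').astype(np.uint8),np.ones((5,5)))>0
    P=pts(p,m); A.append(P)
    for q0 in([590,165,0.03,.55],[582,171,.15,.55]): print(n,fitall(P,q0))
    # base plate outline
    B=pts(p,np.ones_like(m)); B=B[(abs(B[:,0]-585)<90)&(abs(B[:,1]-105)<160)]
    for lo,hi in((5,9),(7,14),(4,16)):
        C=B[(B[:,2]>lo)&(B[:,2]<hi)]; print('base',lo,hi,len(C),cv2.minAreaRect(C[:,:2].astype(np.float32)) if len(C) else 0)
    Z=B[:,2]; print(np.histogram(Z,bins=np.arange(-6,24,2))[0])
print(fitall(np.vstack(A),[586,168,.08,.55]))
E
```

```text
scene (array([581.9  , 171.768,   0.133,   0.593]), np.float64(1.6733163190504206), 1029)
scene (array([581.913, 171.769,   0.133,   0.593]), np.float64(1.677521613409213), 1030)
base 5 9 76 ((637.7948608398438, 150.8519744873047), (107.15525817871094, 271.9349365234375), 33.78779983520508)
base 7 14 1800 ((590.1575927734375, 118.03828430175781), (130.34266662597656, 250.28526306152344), 7.917555332183838)
base 4 16 2028 ((589.5978393554688, 124.74191284179688), (130.26805114746094, 263.7223815917969), 8.141059875488281)
[   0    5  365 1053  209   36   40   37  462 1284  169   13   44   33]
top (array([581.389, 170.997,   0.132,   0.618]), np.float64(1.7097738638964601), 1294)
top (array([581.388, 170.996,   0.132,   0.618]), np.float64(1.7097743235267835), 1294)
base 5 9 145 ((578.5972290039062, 115.1497802734375), (151.1317596435547, 250.5225067138672), 7.363523960113525)
base 7 14 1411 ((588.68212890625, 116.60330200195312), (130.8295440673828, 250.74005126953125), 7.40470027923584)
base 4 16 1520 ((583.623291015625, 98.19172668457031), (155.09141540527344, 311.2846374511719), 3.5251870155334473)
[  68  487 1041  712  149   14   42  285  675  418   86   31   25   13]
(array([581.762, 171.57 ,   0.133,   0.603]), np.float64(1.7452873350832936), 2318)fit2.py:5: RuntimeWarning: All-NaN slice encountered
  p=ps[-1]; sd=np.nanmax(D,0)-np.nanmin(D,0); p['depth']=np.nan_to_num(np.where(sd<25,np.nanmedian(D,0),0)).astype(np.float32); return p
```

```bash
cat > pl.py <<'E'
import sys
from fit import *
Q=[581.7,171.4,.133]; M,O=frame(Q)
def W(x,y,z): return O+M@np.array([x,y,z],float)
def rot(zt,yt):  # tool z, tool y approx
    z=np.array(zt,float);z/=np.linalg.norm(z);y=np.array(yt,float);y-=y@z*z;y/=np.linalg.norm(y)
    return R.from_matrix(np.stack([np.cross(y,z),y,z],1))
class Plan:
    def __init__(s):
        o=robot.get_obs(); s.p=np.array(o['tool_pos'],float); s.r=R.from_quat(o['eef_rot']); s.rows=[]
        print('t',round(o['time'],2),'tcp',s.p.round(1),'gap',round(o['finger_gap'],1),'F',np.round(o['wrist_force'],1),'q',np.round(o['qpos'],2),'loc',loc(Q,s.p).round(1))
    def go(s,p,r,grip,v=30,w=.09,n=None):
        p=np.array(p,float)
        n=n or int(max(1,np.ceil(np.linalg.norm(p-s.p)/v),np.ceil((s.r.inv()*r).magnitude()/w)))
        p0,r0=s.p.copy(),s.r; dr=(r0.inv()*r).as_rotvec()
        for i in range(1,n+1):
            tp=p0+(p-p0)*i/n; tr=r0*R.from_rotvec(dr*i/n)
            sh=np.round(s.r.inv().apply(tp-s.p)/10,2); wv=np.round((s.r.inv()*tr).as_rotvec(),3)
            s.p=s.p+s.r.apply(sh*10); s.r=s.r*R.from_rotvec(wv); s.rows.append([sh.tolist(),wv.tolist(),grip])
        return s
    def show(s):
        for i in range(0,len(s.rows),20): print(len(s.rows[i:i+20]),str([[[x+0. for x in a],[x+0. for x in b],g] for a,b,g in s.rows[i:i+20]]).replace(' ','').replace('.0,','.0,'))
E
python3 - <<'E'
from pl import *
print(M.round(3)); dn=rot([0,0,-1],M[:,0]); 
P=Plan(); print(P.r.as_matrix().round(2))
yt=M[:,0]*np.sign(M[:,0]@np.array([1,0,0])); dn=rot([0,0,-1],yt)
g=W(0,40,133)-[0,0,15]
P.go([260,460,300],P.r,.6).go(g+[0,0,120],dn,.6).show(); P.rows=[]; P.go(g,dn,.6,v=20).show(); print(g)
E
```

```text
[[ 0.991 -0.076  0.109]
 [ 0.133  0.569 -0.812]
 [ 0.     0.819  0.574]]
t 1.2 tcp [199.2 539.4 231.3] gap 85.5 F [0.8 0.3 0. ] q [ 1.2   0.32  1.56  0.    1.26 -0.02] loc [-330.3  370.4 -247.8]
[[-0.94  0.35  0.  ]
 [ 0.35  0.94  0.  ]
 [ 0.    0.   -1.  ]]
20 [[[-1.69,-1.07,-1.37],[0.0,0.0,0.0],0.6],[[-1.69,-1.07,-1.38],[0.0,0.0,0.0],0.6],[[-1.69,-1.07,-1.37],[0.0,0.0,0.0],0.6],[[-1.69,-1.06,-1.38],[0.0,0.0,0.0],0.6],[[-1.69,-1.07,-1.37],[0.0,0.0,0.0],0.6],[[-2.6,-1.38,0.09],[0.0,0.0,0.064],0.6],[[-2.68,-1.22,0.1],[0.0,0.0,0.064],0.6],[[-2.76,-1.04,0.09],[0.0,0.0,0.063],0.6],[[-2.81,-0.87,0.09],[0.0,0.0,0.064],0.6],[[-2.87,-0.68,0.1],[0.0,0.0,0.064],0.6],[[-2.9,-0.5,0.09],[0.0,0.0,0.064],0.6],[[-2.93,-0.31,0.1],[0.0,0.0,0.063],0.6],[[-2.94,-0.13,0.09],[0.0,0.0,0.064],0.6],[[-2.95,0.07,0.09],[0.0,0.0,0.064],0.6],[[-2.93,0.25,0.1],[0.0,0.0,0.064],0.6],[[-2.92,0.43,0.09],[0.0,0.0,0.063],0.6],[[-2.88,0.62,0.09],[0.0,0.0,0.064],0.6],[[-2.83,0.8,0.1],[0.0,0.0,0.064],0.6],[[-2.78,0.99,0.09],[0.0,0.0,0.064],0.6],[[-2.71,1.15,0.1],[0.0,0.0,0.063],0.6]]
2 [[[-2.63,1.33,0.09],[0.0,0.0,0.064],0.6],[[-2.54,1.49,0.09],[0.0,0.0,0.064],0.6]]
7 [[[0.0,0.0,1.71],[0.0,0.0,0.0],0.6],[[0.0,0.0,1.72],[0.0,0.0,0.0],0.6],[[0.0,0.0,1.71],[0.0,0.0,0.0],0.6],[[0.0,0.0,1.72],[0.0,0.0,0.0],0.6],[[0.0,0.0,1.71],[0.0,0.0,0.0],0.6],[[0.0,0.0,1.72],[0.0,0.0,0.0],0.6],[[0.0,0.0,1.71],[0.0,0.0,0.0],0.6]]
[593.10486092  86.15537878 164.05174781]
```

Request:
servo_tool([
  [[-1.7, -1.1, -1.4], [0, 0, 0], 0.6],
  [[-1.7, -1.1, -1.4], [0, 0, 0], 0.6],
  [[-1.7, -1.1, -1.4], [0, 0, 0], 0.6],
  [[-1.7, -1.1, -1.4], [0, 0, 0], 0.6],
  [[-1.7, -1.1, -1.4], [0, 0, 0], 0.6],
  [[-2.6, -1.4, 0], [0, 0, 0.064], 0.6],
  [[-2.7, -1.2, 0], [0, 0, 0.064], 0.6],
  [[-2.8, -1.0, 0], [0, 0, 0.064], 0.6],
  [[-2.8, -0.9, 0], [0, 0, 0.064], 0.6],
  [[-2.9, -0.7, 0], [0, 0, 0.064], 0.6],
  [[-2.9, -0.5, 0], [0, 0, 0.064], 0.6],
  [[-2.9, -0.3, 0], [0, 0, 0.064], 0.6],
  [[-2.9, -0.1, 0], [0, 0, 0.064], 0.6],
  [[-3, 0.1, 0], [0, 0, 0.064], 0.6],
  [[-2.9, 0.3, 0], [0, 0, 0.064], 0.6],
  [[-2.9, 0.4, 0], [0, 0, 0.064], 0.6],
  [[-2.9, 0.6, 0], [0, 0, 0.064], 0.6],
  [[-2.8, 0.8, 0], [0, 0, 0.064], 0.6],
  [[-2.8, 1, 0], [0, 0, 0.064], 0.6],
  [[-2.7, 1.2, 0], [0, 0, 0.064], 0.6],
])

```text
time: 2.87
tool_pos: [555.3, 127.4, 301.4]
eef_rot: [0.612, 0.791, 0.0, 0.0]
wrist_force: [0.2, 1.4, 0.7]
finger_gap: 51.5
gripper_force: 0.0
```

Request:
servo_tool([
  [[-2.6, 1.3, 0], [0, 0, 0.064], 0.6],
  [[-2.5, 1.5, 0], [0, 0, 0.064], 0.6],
  [[0, 0, 0], [0, 0, 0], 0.6],
  [[0, 0, 0], [0, 0, 0], 0.6],
])

```text
time: 3.2
tool_pos: [593.8, 84.2, 300.7]
eef_rot: [0.661, 0.751, -0.0, -0.0]
wrist_force: [-0.2, 0.9, 0.6]
finger_gap: 51.3
gripper_force: 0.0
```

Run:
```python
from pl import *
dn=rot([0,0,-1],M[:,0]); g=W(0,40,133)-[0,0,15]
P=Plan(); P.go(g,dn,.6,v=20).show()
```

```text
t 3.2 tcp [593.8  84.2 300.7] gap 51.3 F [-0.2  0.9  0.6] q [ 0.12  0.33  1.38  0.    1.44 -0.01] loc [  0.4 138.5 204.4]
7 [[[0.03,0.0,1.95],[0.0,0.0,-0.001],0.6],[[0.03,-0.01,1.95],[0.0,0.0,-0.001],0.6],[[0.02,0.0,1.96],[0.0,0.0,-0.001],0.6],[[0.03,0.0,1.95],[-0.001,0.0,0.0],0.6],[[0.03,-0.01,1.95],[0.0,0.0,-0.001],0.6],[[0.03,-0.01,1.95],[0.0,0.0,-0.001],0.6],[[0.03,0.0,1.95],[0.0,0.0,-0.001],0.6]]
```

Tracking is accurate. Descend, pinch with a light grip.

Request:
servo_tool([
  [[0.03, 0, 1.95], [0, 0, 0], 0.6],
  [[0.03, 0, 1.95], [0, 0, 0], 0.6],
  [[0.03, 0, 1.95], [0, 0, 0], 0.6],
  [[0.03, 0, 1.95], [0, 0, 0], 0.6],
  [[0.03, 0, 1.95], [0, 0, 0], 0.6],
  [[0.03, 0, 1.95], [0, 0, 0], 0.6],
  [[0.03, 0, 1.95], [0, 0, 0], 0.6],
  [[0, 0, 0], [0, 0, 0], 0],
  [[0, 0, 0], [0, 0, 0], 0],
  [[0, 0, 0], [0, 0, 0], 0],
  [[0, 0, 0], [0, 0, 0], 0],
  [[0, 0, 0], [0, 0, 0], 0],
], force=40)

```text
time: 4.2
tool_pos: [592.3, 87.9, 166.0]
eef_rot: [0.66, 0.751, 0.0, -0.001]
wrist_force: [-4.4, 0.9, 1.6]
finger_gap: 17.3
gripper_force: 40.7
```

Run:
```python
from pl import *
P=Plan(); r=P.r; off=P.p-W(0,40,133)
for th in np.linspace(.06,.6,10):
    P.go(W(0,40+65*np.sin(th),68+65*np.cos(th))+off,r,0,n=1)
P.show()
```

```text
t 4.2 tcp [592.3  87.9 166. ] gap 17.3 F [-4.4  0.9  1.6] q [ 0.13  0.4   1.61  0.    1.13 -0.  ] loc [ -0.6  30.4 124. ]
10 [[[0.23,0.0,-0.31],[0.0,0.0,0.0],0],[[0.26,0.0,-0.3],[0.0,0.0,0.0],0],[[0.26,0.0,-0.28],[0.0,0.0,0.0],0],[[0.29,0.0,-0.27],[0.0,0.0,0.0],0],[[0.3,-0.01,-0.25],[0.0,0.0,0.0],0],[[0.32,0.0,-0.22],[0.0,0.0,0.0],0],[[0.33,0.0,-0.21],[0.0,0.0,0.0],0],[[0.34,0.0,-0.19],[0.0,0.0,0.0],0],[[0.35,0.0,-0.17],[0.0,0.0,0.0],0],[[0.36,0.0,-0.15],[0.0,0.0,0.0],0]]
```

Request:
servo_tool([
  [[0.23, 0, -0.31], [0, 0, 0], 0],
  [[0.26, 0, -0.3], [0, 0, 0], 0],
  [[0.26, 0, -0.28], [0, 0, 0], 0],
  [[0.29, 0, -0.27], [0, 0, 0], 0],
  [[0.3, 0, -0.25], [0, 0, 0], 0],
  [[0.32, 0, -0.22], [0, 0, 0], 0],
  [[0.33, 0, -0.21], [0, 0, 0], 0],
  [[0.34, 0, -0.19], [0, 0, 0], 0],
  [[0.35, 0, -0.17], [0, 0, 0], 0],
  [[0.36, 0, -0.15], [0, 0, 0], 0],
  [[0, 0, 0], [0, 0, 0], 0],
  [[0, 0, 0], [0, 0, 0], 0],
])

```text
time: 5.2
tool_pos: [588.3, 117.4, 188.3]
eef_rot: [0.66, 0.751, -0.001, -0.0]
wrist_force: [-1.4, -4.0, -10.3]
finger_gap: 16.8
gripper_force: 39.5
```

Request:
servo_tool([
  [[0, 0, 0], [0, 0, 0], 0.6],
  [[0, 0, 0], [0, 0, 0], 0.6],
  [[0, 0, 0], [0, 0, 0], 0.6],
  [[0, 0, -1.5], [0, 0, 0], 0.6],
  [[0, 0, -3], [0, 0, 0], 0.6],
  [[0, 0, -3], [0, 0, 0], 0.6],
  [[0, 0, -3], [0, 0, 0], 0.6],
  [[0, 0, 0], [0, 0, 0], 0.6],
])

```text
time: 5.87
tool_pos: [592.4, 118.8, 302.1]
eef_rot: [0.66, 0.751, 0.007, 0.005]
wrist_force: [0.7, 0.5, 0.8]
finger_gap: 51.3
gripper_force: 0.0
```

Run:
```python
from fit2 import *; from pl import *
np.set_printoptions(precision=3,suppress=True)
P=Plan()
for n in('scene','top'):
    p=cap(n,2); save(p,n+'2')
    m=cv2.dilate(np.load(f'pics/{n}0_guide.npy').astype(np.uint8),np.ones((25,25)))>0
    L=loc(Q,pts(p,m)); L=L[(abs(L[:,0])<9)&(L[:,2]>60)&(L[:,2]<150)&(L[:,1]>45)&(L[:,1]<110)]; 
    a=np.arctan2(L[:,1]-40,L[:,2]-68)[np.hypot(L[:,1]-40,L[:,2]-68)>45]; print(n,len(a),'lever up angle (surface)',np.percentile(a,[10,50,90]))
    for mm in masks_of(p,'leg')[:1]:
        Pt=pts(p,mm['region']);Pt=Pt[(Pt[:,2]>47)&(Pt[:,2]<70)]; x,e=fit_leg(Pt); d=np.array([np.sin(x[3]),np.cos(x[3])]); t=(Pt[:,:2]-x[:2])@d
        print(x[2:],e,np.sort(t)[[0,5,-6,-1]]+x[1], 'x at -250',x[0]+(-250-x[1])*np.tan(x[3]))
g=np.array([429.5,-247,31.]); dn=rot([0,0,-1],[1,-.006,0])
P.go(g+[0,0,120],dn,.6,v=30).show();
```

```text
t 5.87 tcp [592.4 118.8 302.1] gap 51.3 F [0.7 0.5 0.8] q [0.18 0.32 1.38 0.   1.42 0.05] loc [  3.7 159.4 177. ]
scene 106 lever up angle (surface) [0.504 0.554 0.597]
top 36 lever up angle (surface) [0.486 0.522 0.535]
[49.331  0.012 -0.   ] 0.9022580284510244 [-376.687 -373.047  -22.493  -19.438] x at -250 429.23277844338327
15 [[[-2.28,-1.41,0.98],[0.001,0.0,0.009],0.6],[[-2.29,-1.39,0.98],[0.001,0.0,0.009],0.6],[[-2.31,-1.36,0.98],[0.001,-0.001,0.009],0.6],[[-2.32,-1.34,0.99],[0.001,0.0,0.009],0.6],[[-2.32,-1.32,0.98],[0.002,0.0,0.009],0.6],[[-2.34,-1.3,0.99],[0.001,0.0,0.009],0.6],[[-2.36,-1.28,0.99],[0.001,-0.001,0.009],0.6],[[-2.36,-1.25,1.0],[0.001,0.0,0.009],0.6],[[-2.37,-1.24,0.99],[0.001,0.0,0.009],0.6],[[-2.39,-1.2,1.0],[0.001,0.0,0.009],0.6],[[-2.39,-1.19,1.0],[0.001,0.0,0.009],0.6],[[-2.41,-1.17,1.0],[0.001,-0.001,0.009],0.6],[[-2.41,-1.14,1.0],[0.002,0.0,0.009],0.6],[[-2.43,-1.12,1.0],[0.001,0.0,0.009],0.6],[[-2.44,-1.09,1.01],[0.001,0.0,0.009],0.6]]fit2.py:5: RuntimeWarning: All-NaN slice encountered
  p=ps[-1]; sd=np.nanmax(D,0)-np.nanmin(D,0); p['depth']=np.nan_to_num(np.where(sd<25,np.nanmedian(D,0),0)).astype(np.float32); return p
```

Request:
servo_tool([
  [[-2.35, -1.35, 0.5], [0.001, 0, 0.009], 0.6],
  [[-2.35, -1.35, 0.5], [0.001, 0, 0.009], 0.6],
  [[-2.35, -1.35, 0.5], [0.001, 0, 0.009], 0.6],
  [[-2.35, -1.3, 0.7], [0.001, 0, 0.009], 0.6],
  [[-2.35, -1.3, 0.7], [0.001, 0, 0.009], 0.6],
  [[-2.35, -1.3, 1.1], [0.001, 0, 0.009], 0.6],
  [[-2.35, -1.3, 1.1], [0.001, 0, 0.009], 0.6],
  [[-2.35, -1.25, 1.1], [0.001, 0, 0.009], 0.6],
  [[-2.35, -1.25, 1.2], [0.001, 0, 0.009], 0.6],
  [[-2.4, -1.2, 1.2], [0.001, 0, 0.009], 0.6],
  [[-2.4, -1.2, 1.2], [0.001, 0, 0.009], 0.6],
  [[-2.4, -1.2, 1.2], [0.001, 0, 0.009], 0.6],
  [[-2.4, -1.15, 1.2], [0.001, 0, 0.009], 0.6],
  [[-2.4, -1.1, 1.3], [0.001, 0, 0.009], 0.6],
  [[-2.4, -1.1, 1.3], [0.001, 0, 0.009], 0.6],
  [[0, 0, 0], [0, 0, 0], 0.6],
  [[0, 0, 0], [0, 0, 0], 0.6],
])

```text
time: 7.58
tool_pos: [423.5, -250.1, 145.2]
eef_rot: [0.71, 0.704, -0.006, -0.007]
wrist_force: [-0.7, 0.3, 0.3]
finger_gap: 50.7
gripper_force: 0.0
```

Run:
```python
from pl import *
P=Plan(); dn=rot([0,0,-1],[1,-.008,0])
P.go([429.3,-247,31],dn,.6,v=20).show()
```

```text
t 7.58 tcp [ 423.5 -250.1  145.2] gap 50.7 F [-0.7  0.3  0.3] q [-0.55  0.27  1.87 -0.01  1.02 -0.54] loc [-212.7 -166.   368.2]
6 [[[0.05,0.13,1.9],[-0.003,0.0,0.0],0.6],[[0.05,0.12,1.9],[-0.003,0.0,0.0],0.6],[[0.05,0.12,1.91],[-0.003,-0.001,0.0],0.6],[[0.05,0.11,1.9],[-0.003,0.0,0.0],0.6],[[0.06,0.11,1.9],[-0.003,0.0,-0.001],0.6],[[0.05,0.1,1.91],[-0.003,0.0,0.0],0.6]]
```

View pics/scene2.png

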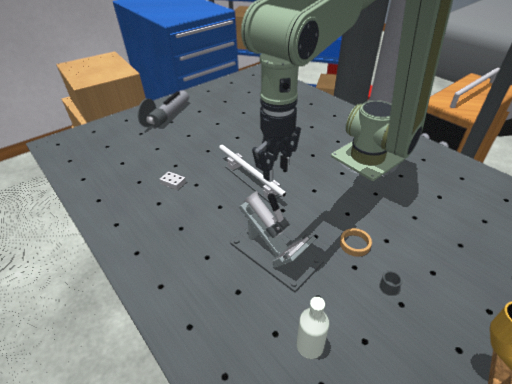

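Request:
servo_tool([
  [[0.05, 0.12, 1.9], [-0.003, 0, 0], 0.6],
  [[0.05, 0.12, 1.9], [-0.003, 0, 0], 0.6],
  [[0.05, 0.12, 1.9], [-0.003, 0, 0], 0.6],
  [[0.05, 0.11, 1.9], [-0.003, 0, 0], 0.6],
  [[0.05, 0.11, 1.9], [-0.003, 0, 0], 0.6],
  [[0.05, 0.1, 1.9], [-0.003, 0, 0], 0.6],
  [[0, 0, 0], [0, 0, 0], 0],
  [[0, 0, 0], [0, 0, 0], 0],
  [[0, 0, 0], [0, 0, 0], 0],
  [[0, 0, 0], [0, 0, 0], 0],
  [[0, 0, 0], [0, 0, 0], 0],
], force=110)

```text
time: 8.5
tool_pos: [430.4, -246.5, 33.6]
eef_rot: [0.709, 0.705, 0.001, 0.001]
wrist_force: [-3.1, 2.5, 2.7]
finger_gap: 16.9
gripper_force: 107.7
```

Run:
```python
from pl import *
P=Plan(); print(P.r.as_matrix().round(3)); q=P.r.as_matrix()
zt=-M[:,1]; yt=M[:,0]; til=rot(zt,yt)
up=P.p+[0,0,130]
print('rot',(P.r.inv()*til).as_rotvec())
g=W(0,0,440)+19*zt  # TCP
P.go(up,P.r,0,v=20).show();P.rows=[]
print('target',g); P.go(g+M[:,1]*40,til,0,v=25,w=.06).show()
```

```text
t 8.5 tcp [ 430.4 -246.5   33.6] gap 16.9 F [-3.1  2.5  2.7] q [-0.54  0.42  2.01  0.    0.72 -0.54] loc [-205.4 -255.9  302. ]
[[ 0.005  1.     0.003]
 [ 1.    -0.005 -0.001]
 [-0.001  0.003 -1.   ]]
rot [-0.03970788 -0.60912831 -0.13494063]
7 [[[0.0,0.01,-1.86],[0.0,0.0,0.0],0],[[0.0,0.0,-1.85],[0.0,0.0,0.0],0],[[0.0,0.01,-1.86],[0.0,0.0,0.0],0],[[0.0,0.0,-1.86],[0.0,0.0,0.0],0],[[-0.01,0.01,-1.86],[0.0,0.0,0.0],0],[[0.0,0.0,-1.85],[0.0,0.0,0.0],0],[[0.0,0.01,-1.86],[0.0,0.0,0.0],0]]
target [ 630.94073524 -196.64550743  306.80974315]
11 [[[0.67,1.8,-1.6],[-0.004,-0.055,-0.012],0],[[0.56,1.81,-1.62],[-0.003,-0.056,-0.013],0],[[0.44,1.82,-1.64],[-0.004,-0.055,-0.012],0],[[0.33,1.83,-1.66],[-0.003,-0.055,-0.012],0],[[0.22,1.84,-1.67],[-0.004,-0.056,-0.012],0],[[0.1,1.85,-1.67],[-0.004,-0.055,-0.013],0],[[-0.01,1.86,-1.66],[-0.003,-0.056,-0.012],0],[[-0.13,1.86,-1.66],[-0.004,-0.055,-0.012],0],[[-0.24,1.86,-1.64],[-0.003,-0.055,-0.012],0],[[-0.36,1.87,-1.61],[-0.004,-0.056,-0.013],0],[[-0.47,1.87,-1.59],[-0.004,-0.055,-0.012],0]]
```

Request:
servo_tool([
  [[0, 0, -1], [0, 0, 0], 0],
  [[0, 0, -1.9], [0, 0, 0], 0],
  [[0, 0, -1.9], [0, 0, 0], 0],
  [[0, 0, -1.9], [0, 0, 0], 0],
  [[0, 0, -1.9], [0, 0, 0], 0],
  [[0, 0, -1.9], [0, 0, 0], 0],
  [[0, 0, -1.9], [0, 0, 0], 0],
  [[0, 0, -1.5], [0, 0, 0], 0],
  [[0, 0, 0], [0, 0, 0], 0],
])

```text
time: 9.25
tool_pos: [432.7, -248.4, 175.8]
eef_rot: [0.709, 0.705, 0.002, 0.006]
wrist_force: [1.7, -0.6, -3.5]
finger_gap: 17.2
gripper_force: 107.6
```

Request:
servo_tool([
  [[0.7, 1.8, -1.6], [-0.004, -0.055, -0.012], 0],
  [[0.6, 1.8, -1.6], [-0.004, -0.055, -0.012], 0],
  [[0.4, 1.8, -1.6], [-0.004, -0.055, -0.012], 0],
  [[0.3, 1.8, -1.7], [-0.004, -0.055, -0.012], 0],
  [[0.2, 1.8, -1.7], [-0.004, -0.055, -0.012], 0],
  [[0.1, 1.9, -1.7], [-0.004, -0.055, -0.012], 0],
  [[0, 1.9, -1.7], [-0.004, -0.055, -0.012], 0],
  [[-0.1, 1.9, -1.7], [-0.004, -0.055, -0.012], 0],
  [[-0.2, 1.9, -1.6], [-0.004, -0.055, -0.012], 0],
  [[-0.4, 1.9, -1.6], [-0.004, -0.055, -0.012], 0],
  [[-0.5, 1.9, -1.6], [-0.004, -0.055, -0.012], 0],
  [[0, 0, 0], [0, 0, 0], 0],
  [[0, 0, 0], [0, 0, 0], 0],
])

```text
time: 10.33
tool_pos: [629.5, -172.9, 348.0]
eef_rot: [0.629, 0.718, -0.195, 0.226]
wrist_force: [-0.2, 0.6, -2.7]
finger_gap: 16.9
gripper_force: 108.0
```

```bash
cat > leg.py <<'E'
from fit2 import *; from pl import *
import warnings; warnings.simplefilter('ignore')
np.set_printoptions(precision=2,suppress=True)
def fit3(Pt,tag,c0):
    # axis in guide frame: x=a+b*(z-300), y=c+d*(z-300)
    L=loc(Q,Pt)
    def rs(q):
        d=np.array([q[1],q[3],1]); d/=np.linalg.norm(d); v=L-[q[0],q[2],300]; return np.linalg.norm(v-np.outer(v@d,d),axis=1)-10
    r=least_squares(rs,[0,0,c0,0],loss='soft_l1',f_scale=1.5); ok=abs(r.fun)<4
    z=np.sort(L[ok,2]); print(tag,'x300 %.1f slope %.3f y300 %.1f slope %.3f'%tuple(r.x),'n',ok.sum(),len(L),'z',z[[0,3,-4,-1]],'fit',np.median(abs(r.fun[ok])))
def look(nm=None,c0=0,k=2):
    A=[]
    for n in('scene','top'):
        p=cap(n,k)
        if nm: save(p,n+nm)
        for mm in masks_of(p,'leg')[:1]:
            Pt=pts(p,mm['region']); L=loc(Q,Pt); print(n,round(mm['conf'],2))
            f=(np.hypot(L[:,0],L[:,1]-c0)<35)&(L[:,2]>188); Pt=Pt[f]
            if len(Pt)>30: fit3(Pt,n,c0); A.append(Pt)
    if len(A)==2: fit3(np.vstack(A),'both',c0)
E
python3 - <<'E'
from leg import *
P=Plan(); print('toolz,y in guide',(M.T@P.r.as_matrix()).round(3).tolist()); look('3',40,3)
E
```

```text
t 10.33 tcp [ 629.5 -172.9  348. ] gap 16.9 F [-0.2  0.6 -2.7] q [-0.01  0.34  1.39 -0.61  1.36 -0.02] loc [  1.7  28.3 444.2]
toolz,y in guide [[0.003, 1.0, 0.004], [0.005, 0.004, -1.0], [-1.0, 0.003, -0.005]]
scene 0.7
scene x300 2.6 slope 0.001 y300 43.9 slope 0.002 n 796 796 z [214.44 216.17 572.36 574.44] fit 0.6152559373589739
top 0.86
top x300 0.8 slope -0.010 y300 42.2 slope 0.006 n 631 642 z [225.45 227.39 575.05 575.28] fit 0.6147528764595869
both x300 2.5 slope -0.010 y300 43.6 slope 0.003 n 1427 1438 z [214.44 216.17 575.06 575.53] fit 0.9093442858773564
```

Request:
servo_tool([
  [[0, -0.1, 1.1], [0, 0, 0], 0],
  [[0, -0.1, 1.1], [0, 0, 0], 0],
  [[0, 0, 1.1], [0, 0, 0], 0],
  [[0, 0, 1], [0, 0, 0], 0],
  [[1, 0, 0], [0, 0, 0], 0],
  [[1, 0, 0], [0, 0, 0], 0],
  [[0, 0, 0], [0, 0, 0], 0],
  [[0, 0, 0], [0, 0, 0], 0],
])

```text
time: 11.4
tool_pos: [628.2, -182.0, 302.0]
eef_rot: [0.629, 0.717, -0.195, 0.227]
wrist_force: [0.3, 0.4, -2.2]
finger_gap: 16.7
gripper_force: 108.1
```

Run:
```python
from leg import *
P=Plan(); print((M.T@P.r.as_matrix()).round(3).tolist()); look('4',0,3)
a=cv2.imread('pics/scene4.png');b=cv2.imread('pics/top4.png')
cv2.imwrite('pics/c4.png',np.hstack([cv2.resize(a[130:280,180:330],(400,400)),cv2.resize(b[90:240,190:340],(400,400))]))
```

```text
t 11.4 tcp [ 628.2 -182.   302. ] gap 16.7 F [ 0.3  0.4 -2.2] q [-0.02  0.36  1.47 -0.63  1.27  0.03] loc [ -0.8 -14.4 425.1]
[[0.003, 1.0, 0.003], [0.003, 0.003, -1.0], [-1.0, 0.003, -0.003]]
scene 0.68
scene x300 1.2 slope -0.001 y300 2.0 slope 0.004 n 782 782 z [195.51 197.81 552.41 553.55] fit 0.6554311563079533
top 0.64
top x300 0.1 slope -0.010 y300 0.3 slope 0.008 n 533 540 z [207.61 211.76 556.25 557.15] fit 0.6453578201373951
both x300 1.1 slope -0.008 y300 1.6 slope 0.005 n 1315 1322 z [195.51 197.81 556.25 556.64] fit 0.8545859288328614
```

View pics/c4.png

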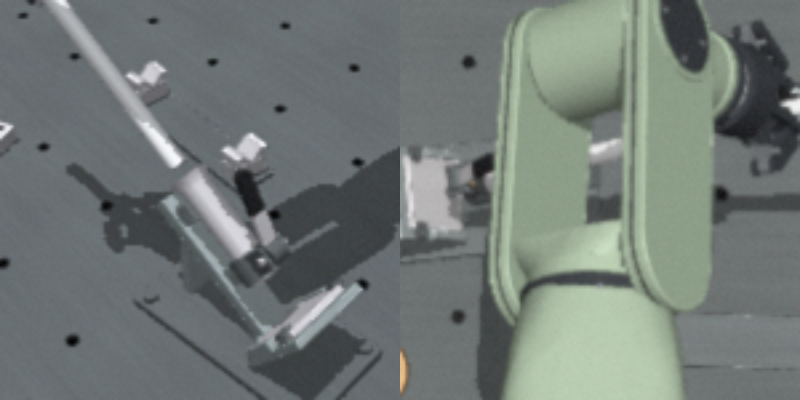

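Request:
servo_tool([
  [[0, -0.08, 0.06], [0, 0, 0], 0],
  [[0.8, 0, 0], [0, 0, 0], 0],
  [[0.8, 0, 0], [0, 0, 0], 0],
  [[0.8, 0, 0], [0, 0, 0], 0],
  [[0.8, 0, 0], [0, 0, 0], 0],
  [[0, 0, 0], [0, 0, 0], 0],
  [[0, 0, 0], [0, 0, 0], 0],
])

```text
time: 12.38
tool_pos: [624.0, -156.5, 283.2]
eef_rot: [0.629, 0.717, -0.196, 0.226]
wrist_force: [0.1, 0.8, -2.6]
finger_gap: 16.7
gripper_force: 108.0
```

Run:
```python
from leg import *
P=Plan(); F=robot.get_obs(); print(M.T@F['wrist_force'],M.T@F['torque']); look(None,0,2)
```

```text
t 12.38 tcp [ 624.  -156.5  283.2] gap 16.7 F [ 0.1  0.8 -2.6] q [ 0.02  0.36  1.52 -0.64  1.25  0.09] loc [ -1.6 -15.  393.1]
[ 0.19 -1.66 -2.15] [ 0.48 -0.03 -0.02]
scene 0.58
scene x300 0.1 slope -0.003 y300 1.3 slope 0.006 n 644 645 z [188.46 190.06 519.16 520.86] fit 0.667894672233361
top 0.73
top x300 -2.2 slope -0.004 y300 -0.1 slope 0.007 n 471 479 z [188.74 190.38 523.   524.06] fit 0.6919701750794207
both x300 -0.1 slope -0.009 y300 1.1 slope 0.004 n 1111 1124 z [188.46 189.41 523.   524.06] fit 0.8765832203839992
```

Request:
servo_tool([
  [[0.5, 0.04, 0], [0, 0, 0], 0],
  [[0.5, 0, 0], [0, 0, 0], 0],
  [[0.5, 0, 0], [0, 0, 0], 0],
  [[0.5, 0, 0], [0, 0, 0], 0],
  [[0.5, 0, 0], [0, 0, 0], 0],
  [[0, 0, 0], [0, 0, 0], 0],
])

```text
time: 13.18
tool_pos: [621.5, -135.7, 268.3]
eef_rot: [0.629, 0.717, -0.195, 0.226]
wrist_force: [-0.0, 0.3, -2.3]
finger_gap: 17.1
gripper_force: 108.0
```

Run:
```python
from leg import *
P=Plan(); F=robot.get_obs(); print(M.T@F['wrist_force'],M.T@F['torque'])
```

```text
t 13.18 tcp [ 621.5 -135.7  268.3] gap 17.1 F [-0.   0.3 -2.3] q [ 0.05  0.37  1.54 -0.64  1.25  0.14] loc [ -1.3 -15.1 367.4]
[ 0.03 -1.71 -1.61] [ 0.42 -0.03 -0.03]
```

Request:
servo_tool([
  [[0.6, 0, 0], [0, 0, 0], 0],
  [[0.6, 0, 0], [0, 0, 0], 0],
  [[0.6, 0, 0], [0, 0, 0], 0],
  [[0.6, 0, 0], [0, 0, 0], 0],
  [[0.6, 0, 0], [0, 0, 0], 0],
  [[0.6, 0, 0], [0, 0, 0], 0],
  [[0.6, 0, 0], [0, 0, 0], 0],
  [[0, 0, 0], [0, 0, 0], 0],
])

```text
time: 13.85
tool_pos: [617.1, -101.4, 244.3]
eef_rot: [0.629, 0.717, -0.195, 0.226]
wrist_force: [0.5, -0.6, -2.9]
finger_gap: 17.1
gripper_force: 108.0
```

Run:
```python
from leg import *
P=Plan(); F=robot.get_obs(); print(M.T@F['wrist_force'],M.T@F['torque']);look(None,0,2)
```

```text
t 13.85 tcp [ 617.1 -101.4  244.3] gap 17.1 F [ 0.5 -0.6 -2.9] q [ 0.11  0.38  1.58 -0.65  1.24  0.22] loc [ -1.1 -15.  325.3]
[ 0.41 -2.73 -1.11] [0.45 0.01 0.04]
scene 0.59
scene x300 0.1 slope -0.004 y300 1.8 slope 0.006 n 596 598 z [188.32 189.13 453.09 454.11] fit 0.5399003419712916
top 0.6
top x300 -2.0 slope -0.005 y300 0.9 slope 0.005 n 409 416 z [318.15 321.13 457.56 458.03] fit 0.7270891104075972
both x300 -0.2 slope -0.010 y300 1.7 slope 0.004 n 1003 1014 z [188.32 189.13 457.56 458.03] fit 0.8311619928911291
```

Request:
servo_tool([
  [[0.6, 0, 0.03], [0, 0, 0], 0],
  [[0.6, 0, 0.03], [0, 0, 0], 0],
  [[0.6, 0, 0], [0, 0, 0], 0],
  [[0.6, 0, 0], [0, 0, 0], 0],
  [[0.6, 0, 0], [0, 0, 0], 0],
  [[0.6, 0, 0], [0, 0, 0], 0],
  [[0.6, 0, 0], [0, 0, 0], 0],
  [[0, 0, 0], [0, 0, 0], 0],
])

```text
time: 14.82
tool_pos: [612.8, -67.5, 219.9]
eef_rot: [0.629, 0.717, -0.195, 0.226]
wrist_force: [-0.3, 0.3, -3.1]
finger_gap: 16.3
gripper_force: 108.0
```

Run:
```python
from leg import *
P=Plan(); F=robot.get_obs(); print(M.T@F['wrist_force'],M.T@F['torque'])
```

```text
t 14.82 tcp [612.8 -67.5 219.9] gap 16.3 F [-0.3  0.3 -3.1] q [ 0.17  0.4   1.61 -0.65  1.23  0.3 ] loc [ -0.9 -15.4 283.3]
[-0.27 -2.34 -2.06] [ 0.38 -0.01 -0.  ]
```

Request:
servo_tool([
  [[0.6, 0, 0], [0, 0, 0], 0],
  [[0.6, 0, 0], [0, 0, 0], 0],
  [[0.6, 0, 0], [0, 0, 0], 0],
  [[0.6, 0, 0], [0, 0, 0], 0],
  [[0.6, 0, 0], [0, 0, 0], 0],
  [[0.6, 0, 0], [0, 0, 0], 0],
  [[0.6, 0, 0], [0, 0, 0], 0],
  [[0.3, 0, 0], [0, 0, 0], 0],
  [[0, 0, 0], [0, 0, 0], 0],
  [[0, 0, 0], [0, 0, 0], 0],
])

```text
time: 15.65
tool_pos: [608.5, -31.9, 195.2]
eef_rot: [0.63, 0.717, -0.195, 0.227]
wrist_force: [-0.0, -0.1, -3.1]
finger_gap: 16.5
gripper_force: 108.0
```

Run:
```python
from leg import *
P=Plan(); F=robot.get_obs(); print(M.T@F['wrist_force'],M.T@F['torque']);look(None,0,2)
```

```text
t 15.65 tcp [608.5 -31.9 195.2] gap 16.5 F [-0.  -0.1 -3.1] q [ 0.23  0.43  1.64 -0.65  1.22  0.38] loc [ -0.4 -15.  239.8]
[-0.05 -2.62 -1.68] [ 0.43 -0.04 -0.04]
scene 0.81
scene x300 0.3 slope -0.005 y300 2.3 slope 0.009 n 375 376 z [188.39 189.08 366.72 367.96] fit 0.5894131978680086
top 0.88
top x300 -0.9 slope -0.008 y300 0.6 slope 0.010 n 373 384 z [224.86 228.7  369.21 370.91] fit 0.6853351149434044
both x300 -0.0 slope -0.006 y300 1.6 slope 0.007 n 746 760 z [188.39 189.08 369.21 370.91] fit 0.8265974670394396
```

Request:
servo_tool([
  [[0.2, 0, 0], [0, 0, 0], 0],
  [[0.2, 0, 0], [0, 0, 0], 0],
  [[0.2, 0, 0], [0, 0, 0], 0],
  [[0.2, 0, 0], [0, 0, 0], 0],
  [[0.1, 0, 0], [0, 0, 0], 0],
  [[0, 0, 0], [0, 0, 0], 0],
])

```text
time: 16.45
tool_pos: [607.4, -24.4, 189.9]
eef_rot: [0.63, 0.717, -0.195, 0.226]
wrist_force: [0.3, 0.3, -4.2]
finger_gap: 16.6
gripper_force: 108.0
```

Request:
servo_tool([
  [[0.1, 0, 0], [0, 0, 0], 0],
  [[0.05, 0, 0], [0, 0, 0], 0],
  [[0, 0, 0], [0, 0, 0], 0],
])

```text
time: 16.7
tool_pos: [607.4, -23.8, 189.7]
eef_rot: [0.63, 0.717, -0.196, 0.227]
wrist_force: [0.3, -1.4, -2.5]
finger_gap: 17.0
gripper_force: 108.0
```

Request:
servo_tool([
  [[0.1, 0, 0], [0, 0, 0], 0],
  [[0.1, 0, 0], [0, 0, 0], 0],
  [[0, 0, 0], [0, 0, 0], 0],
])

```text
time: 16.95
tool_pos: [607.5, -23.7, 189.8]
eef_rot: [0.629, 0.716, -0.197, 0.228]
wrist_force: [1.1, -6.5, 2.4]
finger_gap: 16.8
gripper_force: 108.0
```

Run:
```python
from leg import *
P=Plan(); F=robot.get_obs(); print(M.T@F['wrist_force'],M.T@F['torque']);look(None,0,2)
```

```text
t 16.95 tcp [607.5 -23.7 189.8] gap 16.8 F [ 1.1 -6.5  2.4] q [ 0.25  0.44  1.64 -0.66  1.22  0.4 ] loc [ -0.3 -14.7 229.9]
[ 0.24 -1.82  6.79] [-0.8   0.15 -0.1 ]
scene 0.8
scene x300 0.4 slope -0.005 y300 2.6 slope 0.007 n 344 344 z [188.37 190.   357.25 359.28] fit 0.6395034758485565
top 0.67
top x300 -0.7 slope -0.003 y300 1.0 slope 0.011 n 352 361 z [215.38 218.77 358.54 358.66] fit 0.6052791430056494
both x300 0.2 slope -0.006 y300 1.9 slope 0.007 n 694 705 z [188.37 190.   358.63 359.64] fit 0.8481927879847282
```

Request:
servo_tool([
  [[0.1, 0, 0], [0, 0, 0], 0],
  [[0, 0, 0], [0, 0, 0], 0],
  [[0, 0, 0], [0, 0, 0], 0],
])

```text
time: 17.5
tool_pos: [607.5, -23.7, 189.9]
eef_rot: [0.629, 0.716, -0.197, 0.229]
wrist_force: [-0.2, -8.7, 3.2]
finger_gap: 16.4
gripper_force: 108.0
```

Request:
servo_tool([
  [[0, 0, 0], [0, 0, 0], 0.6],
  [[0, 0, 0], [0, 0, 0], 0.6],
  [[0, 0, 0], [0, 0, 0], 0.6],
  [[0, 0, 0], [0, 0, 0], 0.6],
  [[0, 0, -1.5], [0, 0, 0], 0.6],
  [[0, 0, -3], [0, 0, 0], 0.6],
  [[0, 0, -3], [0, 0, 0], 0.6],
  [[0, 0, -3], [0, 0, 0], 0.6],
  [[0, 0, -3], [0, 0, 0], 0],
  [[0, 0, 0], [0, 0, 0], 0],
  [[0, 0, 0], [0, 0, 0], 0],
], force=60)

```text
time: 18.42
tool_pos: [596.8, 56.6, 299.6]
eef_rot: [0.63, 0.717, -0.194, 0.227]
wrist_force: [0.1, -0.6, -1.1]
finger_gap: 15.8
gripper_force: 0.0
```

Run:
```python
from leg import *
P=Plan(); F=robot.get_obs(); print(M.T@F['wrist_force'],M.T@F['torque']);look(None,0,2)
til=rot(-M[:,1],M[:,0])
P.go(W(-.5,118,113),til,0,v=20).show(); P.rows=[]; P.go(W(-.5,52,113),til,0,v=6).show()
```

```text
t 18.42 tcp [596.8  56.6 299.6] gap 15.8 F [ 0.1 -0.6 -1.1] q [ 0.37  0.38  1.44 -0.59  1.49  0.34] loc [ -0.3 121.6 226.5]
[ 0.02 -1.23 -0.12] [0.24 0.   0.02]
scene 0.97
scene x300 -0.8 slope -0.002 y300 -4.4 slope -0.027 n 442 442 z [188.62 189.42 358.6  359.92] fit 0.5842468908561695
top 0.85
top x300 -1.6 slope -0.004 y300 -6.3 slope -0.029 n 468 476 z [188.21 188.66 358.91 359.09] fit 0.6343028697298703
both x300 -0.9 slope -0.002 y300 -5.3 slope -0.028 n 909 918 z [188.21 188.62 358.96 359.92] fit 0.7789337813366188
6 [[[1.89,-0.01,0.07],[0.001,-0.001,-0.001],0],[[1.89,-0.02,0.07],[0.001,0.0,-0.001],0],[[1.9,-0.01,0.06],[0.001,-0.001,-0.001],0],[[1.89,0.0,0.07],[0.002,-0.001,0.0],0],[[1.89,-0.01,0.06],[0.001,-0.001,-0.001],0],[[1.89,-0.01,0.06],[0.001,0.0,-0.001],0]]
12 [[[0.0,0.0,0.55],[0.0,0.0,0.0],0],[[0.0,0.0,0.55],[0.0,0.0,0.0],0],[[0.0,0.0,0.55],[0.0,0.0,0.0],0],[[0.0,0.0,0.55],[0.0,0.0,0.0],0],[[0.0,0.0,0.55],[0.0,0.0,0.0],0],[[0.0,0.0,0.55],[0.0,0.0,0.0],0],[[0.0,0.0,0.55],[0.0,0.0,0.0],0],[[0.0,0.0,0.55],[0.0,0.0,0.0],0],[[0.0,0.0,0.55],[0.0,0.0,0.0],0],[[0.0,0.0,0.55],[0.0,0.0,0.0],0],[[0.0,0.0,0.55],[0.0,0.0,0.0],0],[[0.0,0.0,0.55],[0.0,0.0,0.0],0]]
```

Request:
servo_tool([
  [[1.9, 0, 0.05], [0, 0, 0], 0],
  [[1.9, 0, 0.05], [0, 0, 0], 0],
  [[1.9, 0, 0.05], [0, 0, 0], 0],
  [[1.9, 0, 0.05], [0, 0, 0], 0],
  [[1.9, 0, 0.05], [0, 0, 0], 0],
  [[1.9, 0, 0.05], [0, 0, 0], 0],
  [[0, 0, 0], [0, 0, 0], 0],
  [[0, 0, 0.5], [0, 0, 0], 0],
  [[0, 0, 0.5], [0, 0, 0], 0],
  [[0, 0, 0.5], [0, 0, 0], 0],
  [[0, 0, 0.5], [0, 0, 0], 0],
  [[0, 0, 0.5], [0, 0, 0], 0],
  [[0, 0, 0.5], [0, 0, 0], 0],
  [[0, 0, 0.5], [0, 0, 0], 0],
  [[0, 0, 0.5], [0, 0, 0], 0],
  [[0, 0, 0.5], [0, 0, 0], 0],
  [[0, 0, 0.5], [0, 0, 0], 0],
])

```text
time: 20.13
tool_pos: [589.1, 118.2, 190.6]
eef_rot: [0.63, 0.717, -0.195, 0.227]
wrist_force: [-1.1, 2.6, 7.4]
finger_gap: 0.2
gripper_force: 3.2
```

Run:
```python
from leg import *
P=Plan(); F=robot.get_obs(); print(M.T@F['wrist_force'])
```

```text
t 20.13 tcp [589.1 118.2 190.6] gap 0.2 F [-1.1  2.6  7.4] q [ 0.47  0.49  1.55 -0.59  1.36  0.54] loc [  0.2  68.  113.2]
[-0.75  7.66  1.98]
```

Request:
servo_tool([
  [[0, 0, 0.4], [0, 0, 0], 0],
  [[0, 0, 0.4], [0, 0, 0], 0],
  [[0, 0, 0.4], [0, 0, 0], 0],
  [[0, 0, 0.4], [0, 0, 0], 0],
  [[0, 0, 0.3], [0, 0, 0], 0],
  [[0, 0, 0], [0, 0, 0], 0],
])

```text
time: 20.63
tool_pos: [591.1, 106.8, 175.8]
eef_rot: [0.63, 0.717, -0.195, 0.228]
wrist_force: [0.3, 0.6, 4.5]
finger_gap: 0.0
gripper_force: 1.8
```

Run:
```python
from leg import *
P=Plan(); F=robot.get_obs(); print(M.T@F['wrist_force'])
```

```text
t 20.63 tcp [591.1 106.8 175.8] gap 0.0 F [0.3 0.6 4.5] q [ 0.45  0.5   1.58 -0.6   1.32  0.55] loc [  0.7  49.3 114.2]
[0.38 3.95 2.13]
```

Request:
servo_tool([
  [[0, 0, 0.2], [0, 0, 0], 0],
  [[0, 0, 0.2], [0, 0, 0], 0],
  [[0, 0, 0.1], [0, 0, 0], 0],
  [[0, 0, 0], [0, 0, 0], 0],
])

```text
time: 20.97
tool_pos: [591.5, 104.3, 173.0]
eef_rot: [0.63, 0.716, -0.195, 0.229]
wrist_force: [-2.3, 2.1, 10.9]
finger_gap: -0.1
gripper_force: 5.3
```

Request:
servo_tool([
  [[0, 0, 0.1], [0, 0, 0], 0],
  [[0, 0, 0.1], [0, 0, 0], 0],
  [[0, 0, 0], [0, 0, 0], 0],
])

```text
time: 21.22
tool_pos: [591.5, 104.3, 172.9]
eef_rot: [0.63, 0.716, -0.194, 0.229]
wrist_force: [-5.1, 6.6, 20.0]
finger_gap: -0.2
gripper_force: 9.9
```

Run:
```python
from leg import *
P=Plan(); F=robot.get_obs(); print(M.T@F['wrist_force'])
```

```text
t 21.22 tcp [591.5 104.3 172.9] gap -0.2 F [-5.1  6.6 20. ] q [ 0.45  0.5   1.59 -0.6   1.31  0.55] loc [  0.9  45.4 114.6]
[-4.22 20.48  5.57]
```

Request:
servo_tool([
  [[0, 0, -0.5], [0, 0, 0], 0],
  [[0, 0, -2], [0, 0, 0], 0],
  [[0, 0, -3], [0, 0, 0], 0],
  [[0, 0, -3], [0, 0, 0], 0],
  [[0, 0, -3], [0, 0, 0], 0],
  [[0, 0, -3], [0, 0, 0], 0],
  [[0, 0, 0], [0, 0, 0], 0],
  [[0, 0, 0], [0, 0, 0], 0],
])

```text
time: 21.88
tool_pos: [579.6, 186.4, 288.3]
eef_rot: [0.63, 0.717, -0.194, 0.227]
wrist_force: [0.3, 0.1, -0.5]
finger_gap: 0.0
gripper_force: 0.0
```

Run:
```python
from leg import *
P=Plan(); look('9',0,2)
p=cap('scene',3); m=cv2.dilate(np.load('pics/scene0_guide.npy').astype(np.uint8),np.ones((25,25)))>0
L=loc(Q,pts(p,m)); S=L[(abs(L[:,0])<8)&(L[:,2]>100)&(L[:,2]<160)&(L[:,1]>28)&(L[:,1]<100)]
print(len(S),np.percentile(S[:,1],[10,50,90]),np.polyfit(S[:,2],S[:,1],1))
a=cv2.imread('pics/scene9.png'); cv2.imwrite('pics/c9.png',cv2.resize(a[130:330,150:350],(600,600)))
```

```text
t 21.88 tcp [579.6 186.4 288.3] gap 0.0 F [ 0.3  0.1 -0.5] q [ 0.57  0.46  1.34 -0.55  1.61  0.49] loc [ -0.1 187.5 112.8]
scene 0.87
scene x300 -0.5 slope -0.001 y300 -0.6 slope 0.000 n 434 434 z [188.44 189.29 356.69 358.97] fit 0.5385866538187809
top 0.93
top x300 -1.3 slope -0.001 y300 -2.4 slope 0.003 n 449 456 z [188.56 189.18 358.63 359.96] fit 0.6136979282296462
both x300 -0.6 slope -0.001 y300 -1.4 slope 0.001 n 881 890 z [188.44 188.72 358.97 359.96] fit 0.818638464156658
117 [44.72 46.04 47.12] [-0.   46.37]
```

View pics/c9.png

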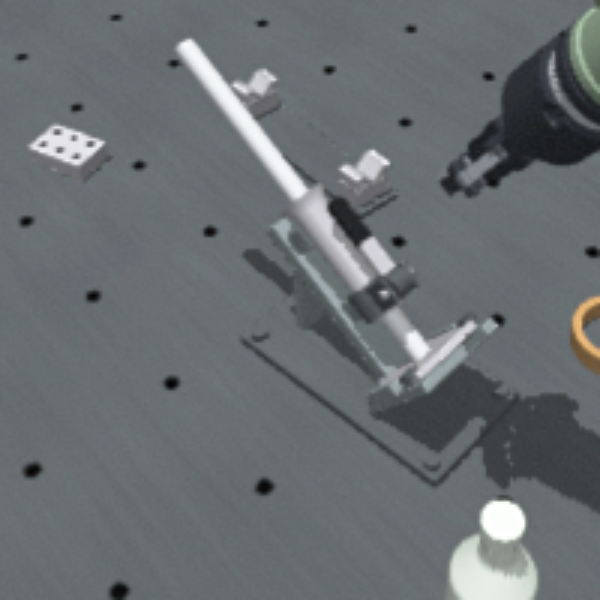

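The leg tube stands on the foot plate (crop pixel 420,345) and leans straight with the guide. The lever lies flat (345,215), and the gripper is clear of everything.

```bash
python3 -c "
from station import workorder; print(workorder.hand_in())"
```

```text
the job is handed in; nothing more can be done
None
```

The leg tube is home on the foot plate and in line with the guide, the cam lever is pressed flat to its stop, and the job was handed in at about 22 s; the hand-in gave no verdict.

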